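Shut the slide case and present the notched slide for its label photo

TASK

The batch is filed: first shut the lid of the blue slide case fully, then take the one counting slide that has a small notch in one corner (not the plain one) and present it for its label photo. Hold it level, label side up, about 10 cm above the grey viewing plate, centred over the plate and turned like it, so that the slide's notched end (the label end) lies over the plate's notched end. Finish while still holding it there with the gripper, the case still shut, and leave the plain slide, the small bottle, the petri dish and the marker where they are.

Things in the scene. Friction and masses are not known exactly. Their poses are not given: they have to be found in the camera images.
- case: blue slide case fixed on the desk with slides filed in it, 90 (x) x 171 (y) mm, lower part 26 mm high, 40 mm high with the lid shut. Origin: centre of its underside. Its x axis points from the lip side (front) to the hinge side (back), y along its length, z up.
- case_lid (a joint): the lid's hinge, rad: 0 shut, 2.01 fully open (starts 1.3 to 2.0, near upright). The lid is a shallow box 86 mm front to hinge, 172 mm long, 14 mm deep, with a 30 mm wide lip on its front edge; at 2.0 its free edge is about 100 mm above the desk and 95 mm behind the case's centre (its +x). The hinge is stiff: the lid stays where it is left, and 1 to 2 N at the free edge turn it. No snap.
- case_hinge (a point): middle of the lid's hinge line, at x = +46 mm, z = 26 mm in the case's frame; the hinge line runs along the case's y axis.
- slide: notched slide: loose thick glass slide 76 (x) x 34 (y) x 5 mm, 22 to 45 g, a white frosted band at each end (both alike), an 8 x 8 mm notch at its +x, +y corner. Origin: centre of underside. x points to the label end (with the notch), z up out of the label side. It lies label side up, any heading, along one of the rests, underside 14 mm above the desk, long edges free for fingers.
- slide_label_end (a point): point on the slide's label side in the middle of its label band, 29 mm from the centre towards the notched end (+x).
- blank_slide: the plain slide: same size and looks, all four corners square, on the other rest. Bystander, origin at the centre of its underside.
- rest_a: black fixed slide rest: base 100 (x) x 64 (y) x 4 mm with a ridge 50 x 14 mm along its x axis in the middle, whose top is 14 mm above the desk; a slide lies lengthwise on the ridge, so fingers can reach beside it down to 4 mm above the desk. Origin: centre of its underside.
- rest_b: the second slide rest, same as the first. Which slide lies on which rest varies.
- plate: grey viewing plate fixed flat on the desk at any heading, 110 (x) x 70 (y) x 6 mm, with a 16 x 16 mm notch in its +x, +y corner and a thin black slide outline drawn on it. Origin: centre of its underside; x points to its notched end; the slide is to be held with its x axis along the plate's x axis.
- stain_bottle: small brown bottle, 30 mm across, 74 mm high, standing. Bystander.
- petri: round petri dish, 64 mm across, 13 mm high. Bystander.
- marker: marker pen lying on the desk, 11 x 125 x 12 mm, long side along its y. Bystander.
Things that resemble listed ones, but are neither listed nor needed, are in the scene too. What is shaped like the slide but green or red is not meant.

How it is judged (in metres and radians):
On the way, in this order (a step that is already met when the one before it is completed fails the run):
1. the lid of the slide case is shut (value of joint case_lid below 0.06 rad), for 0.2 s.
2. the notched slide is lifted clear off its rest (height (world z) of slide above 0.045 m and contact force between slide and the fingers above 0.5 N), for 0.2 s.
At the end, for the whole second after the job is handed in: Lid shut (0.06 rad). Notched slide held still by the gripper 60-160 mm above the plate's underside, within 20 mm of its centre, level within 0.2 rad, label up, long axis within 0.22 rad of the plate's, notched end over notched end. Plain slide within 20 mm, others within 30 mm of their starts (value of joint case_lid below 0.06 rad and z of slide in the frame of plate between 0.06 and 0.16 m and horizontal distance between slide and plate below 0.02 m and angle between slide's own z axis and vertical below 0.2 rad and angle between the x axis of slide and the x axis of plate, either way round below 0.22 rad and x of slide_label_end in the frame of plate above 0 m and contact force between slide and the fingers above 0.5 N and linear speed of slide below 0.02 m/s and distance of blank_slide from where it was at the start of the episode below 0.02 m and distance of each of stain_bottle, petri, marker from where it was at the start of the episode below 0.03 m); the arm keeps its last pose, push and grip.
It fails at once if the plain slide is disturbed (distance of blank_slide from where it was at the start of the episode above 0.02 m).
It fails at once if the bottle, petri dish or marker is pushed away (distance of any of stain_bottle, petri, marker from where it was at the start of the episode above 0.03 m).
It also fails if it takes over 51 s, if anything falls off the work surface, if the arm or the gripper's body presses on something with over 40 N, if the wrist force passes 120 N, or if a joint passes its speed limit or range.

ROBOT

A 6-joint arm with a two-finger parallel gripper is mounted at the origin on a cart in front of the work surface, level with it; the furniture and walls round the work are solid. World frame = base frame: x ahead of the robot, y to its left, z up, the work surface at z = 0. Lengths are in mm, angles in rad, forces in N, time in s.
With the tool pointing down it reaches from about 250 to 800 mm from the base axis. Payload 8.5 kg.
Tool frame: the origin (TCP) lies midway between the tips of the shut fingers; the grasp point (between the pads) lies behind it (bot.tcp_to_grasp is the z of the grasp point in the tool frame, in mm); z points along the fingers, x is the direction in which the jaws open and shut, and the axes are right-handed (so a half turn about z gives the same grasp; the last joint's range is limited). The gripper opens to 85 mm and grips with 20 to 120 N. Pads are 22 mm wide; open, the fingers measure 114 mm over their backs; the gripper's body (76 mm by 85 mm) begins 54 mm behind the grasp point. The pads swing forward as they close: fully open they stand 13 mm farther back than shut.
Start: joints at [1.346, 0.238, -0.013, 1.319, 0, 1.571], TCP at [117.017, 511.748, 231.276] pointing down, gripper open.
Joint ranges: [-2.66, 2.66], [-1.03, 1.9], [-1.14, 1.46], [-1.82, 2.27], [-1.45, 1.34], [-3.14, 3.14]. Speed limits (rad/s): [2.22, 2.22, 2.79, 3.14, 3.14, 3.14].

INTERFACE

Orientations are given as a rotation vector (axis times angle).
In Python, from rig import read_state, viewer, bot gives the robot as it stands.
- The arm moves only by the tool servo_tool, never from a script. Its argument "commands" is a list of rows, each an object of numbers: "x", "y", "z": the shift along the tool's x, y, z in units of 200 mm (1.0 is 200 mm); "wx", "wy", "wz": the turn, a rotation vector about the tool's x, y, z in units of 180 degrees (1.0 is 180 degrees). In form: [{"x": .., "y": .., "z": .., "wx": .., "wy": .., "wz": ..}, ...]. A call has 1 to 20 rows; each row is the pose to reach, as a shift and turn from the pose measured when the call began, along the tool's axes at that moment, turning the shorter way round; what a row does not reach only later rows make up. A row lasts 1/10 s, in which the tool goes at most 50 mm and 8.59 degrees, less where a joint would pass 70% of its speed; a pose out of reach is approached as far as the arm can. A call with a number of a shift or a turn outside -1 to 1 is refused whole. A call with a gripper value outside its range is refused whole. "claw" is the opening, from 0 (shut) to 1 (fully open), set as the call begins (left out, the last holds). The fingers move at their own pace and stop on an object; "force" is the grip in N (left out, the last holds). Time passes only in rows, so rows that repeat a pose let the fingers close. It gives the time, the measured TCP pose, the force and the opening at its end, in the units of the state.
- read_state(): the state, without advancing time (a new reading comes with each control period).
- viewer.capture(name): name is "scene" or "top"; returns a dict with "color" (420x560x3 uint8, red, green, blue), "depth" (420x560 float32, mm along the optical axis (not along the pixel's ray), 0 where there is no reading), "vertical_fov" (degrees; the focal length in pixels is half the picture's height over the tangent of half this angle, whatever the lens; pixels are square), "cx", "cy" (the principal point, pixels), "R" (3x3) and "t" (3): a world point X has camera coordinates R X + t. Camera axes: x right, y down, z forward; pixel columns grow to the right and rows downward; lengths in mm; the calibration is good to about 2 mm. A picture is of the moment at which its call begins.
- bot.sign_off(): hands the job in, once; it reports no verdict.
The state is a dict: "time_s": time; "qpos": joint angles; "dq": joint speeds; "effort": joint torques, N m; "position": TCP position; "tcp_rot": TCP orientation; "contact_force": force on the tool from outside, world axes, zero at the start; "moment": the same for the moment, N m; "finger_gap": finger opening in mm.
Only numpy, scipy, OpenCV 4.12 (cv2) and the standard library are available. Lean on these libraries where they do the work, as an engineer would, in place of code of your own. Each camera call takes 0.05 s, during which the arm holds its last target.

## Working session

There is one attempt and no reset: what is moved stays moved. The work goes in short steps, Python scripts to look and compute and a tool call to move; the robot and the scene stay as the last step left them, time stands still between calls to the robot, and variables do not carry over. Pictures are saved under pics/ and viewed, and the job is handed in when it is done.

Besides the shell and the picture viewer there is one more tool, called after "Request:" in YAML: its name, and indented under it one key for each argument. servo_tool: Moves the arm, as the interface text tells. Its arguments: {"type":"object","properties":{"commands":{"type":"array","items":{"type":"object","properties":{"x":{"type":"number","minimum":-1,"maximum":1},"y":{"type":"number","minimum":-1,"maximum":1},"z":{"type":"number","minimum":-1,"maximum":1},"wx":{"type":"number","minimum":-1,"maximum":1},"wy":{"type":"number","minimum":-1,"maximum":1},"wz":{"type":"number","minimum":-1,"maximum":1}}}},"claw":{"type":"number"},"force":{"type":"number"}},"required":["commands"]}

```bash
mkdir -p pics; ls; python3 - <<'E'
from rig import read_state, viewer, bot
import cv2, numpy as np, pickle
print(read_state()); print(bot.tcp_to_grasp)
for n in ["scene","top"]:
    c=viewer.capture(n); pickle.dump(c,open(f"{n}0.pkl","wb"))
    cv2.imwrite(f"pics/{n}0.png",cv2.resize(c["color"][:,:,::-1],(800,600)))
    print(n,c["vertical_fov"],c["cx"],c["cy"],c["R"],c["t"], -np.array(c["R"]).T@c["t"])
E
```

```text
pics
{'time_s': 0.0, 'qpos': array([ 1.34603016e+00,  2.38799229e-01, -1.42347325e-02,  1.31917496e+00,
       -1.13630682e-05,  1.57078249e+00]), 'dq': array([ 5.27612987e-04,  4.19168718e-04,  8.53403715e-04,  8.76587206e-07,
       -1.42867067e-03, -3.79981944e-05]), 'effort': array([ 1.91548905e-03, -5.38787055e+01,  3.46446526e+01,  1.82822841e-02,
        9.79765150e-05, -1.19487660e-05]), 'position': array([116.92676243, 511.40944653, 230.67553005]), 'tcp_rot': array([ 2.45584574e+00,  1.95776290e+00, -1.72345454e-03]), 'contact_force': array([-0.06427344, -0.44726655,  0.66660074]), 'moment': array([-0.04603132, -0.01938952, -0.00612564]), 'finger_gap': 85.12354985910424}
-18.700000000000003
scene 52.67932759225126 277.77511245161764 207.05316649406222 [[ 0.69595097 -0.71784718  0.01864598]
 [-0.37934739 -0.38957549 -0.83924162]
 [ 0.60971125  0.57699772 -0.54343889]] [-452.44493244  193.65024114  701.8829208 ] [ -39.60570583 -654.32977547  552.38609711]
top 48.40188748484361 285.18438556525604 207.17524897094805 [[ 0.00223466 -0.99999341  0.00286149]
 [-0.99538117 -0.00249897 -0.09596919]
 [ 0.09597571 -0.00263381 -0.99538019]] [-108.18520668  521.09919083 1114.1196975 ] [ 412.00564857 -103.94789948 1159.29171727]
```

View pics/scene0.png

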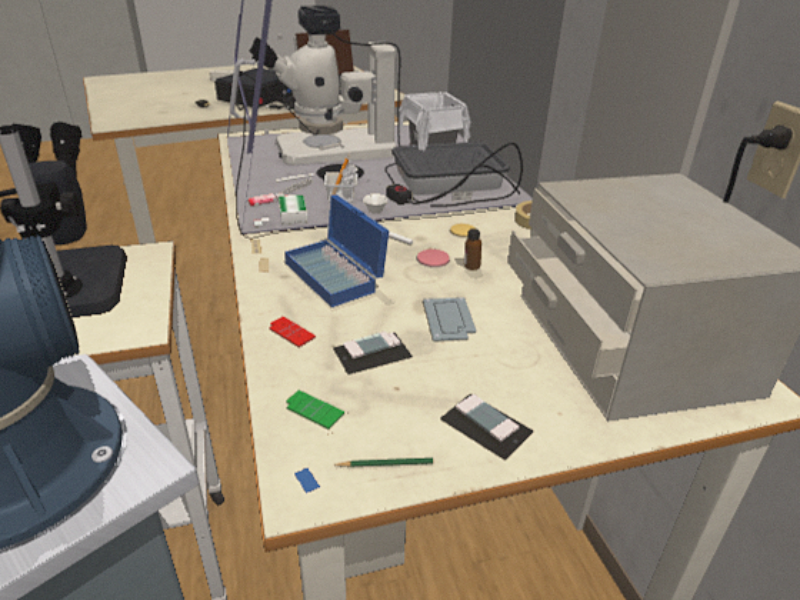

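View pics/top0.png

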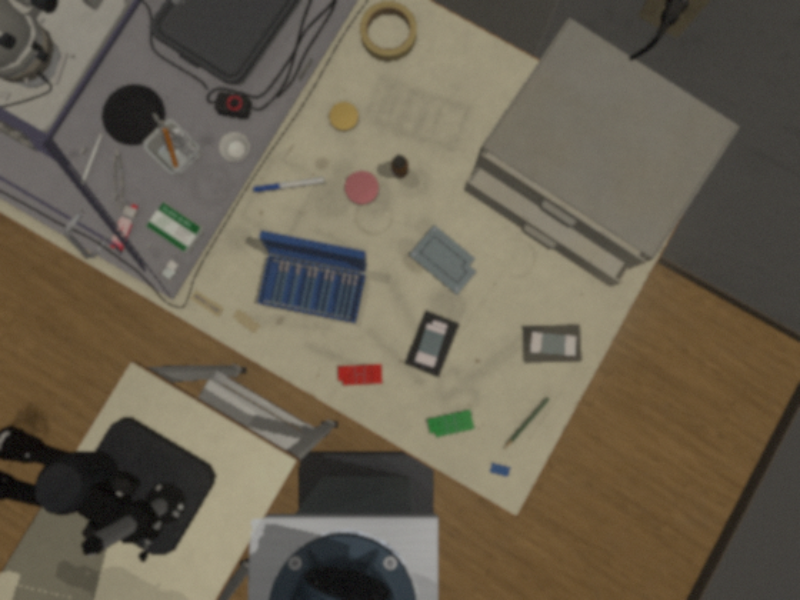

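The top view shows the blue case near (312,280) with its lid up, the plate at (442,258), and rests at (432,343) and (552,343). I'll enlarge the slides and plate to find the notches.

```bash
cat > h.py <<'E'
import numpy as np, cv2, pickle
def load(n): return pickle.load(open(n+".pkl","rb"))
def K(c):
    f=c["color"].shape[0]/2/np.tan(np.radians(c["vertical_fov"])/2); return f,c["cx"],c["cy"]
def ray(c,uv,z):
    f,cx,cy=K(c); uv=np.atleast_2d(np.asarray(uv,float)); R=np.array(c["R"]);t=np.array(c["t"])
    d=np.c_[(uv[:,0]-cx)/f,(uv[:,1]-cy)/f,np.ones(len(uv))]@R; o=-R.T@t
    return o+d*((z-o[2])/d[:,2])[:,None]
def proj(c,X):
    f,cx,cy=K(c); p=np.atleast_2d(X)@np.array(c["R"]).T+c["t"]; return np.c_[p[:,0]/p[:,2]*f+cx,p[:,1]/p[:,2]*f+cy]
def cloud(c):
    f,cx,cy=K(c); d=c["depth"]; v,u=np.mgrid[:d.shape[0],:d.shape[1]]
    P=np.stack([(u-cx)/f*d,(v-cy)/f*d,d],-1); X=(P-np.array(c["t"]))@np.array(c["R"]); X[d==0]=np.nan; return X
def crop(c,x0,y0,x1,y1,k,name):
    cv2.imwrite(name,cv2.resize(c["color"][y0:y1,x0:x1,::-1],None,fx=k,fy=k,interpolation=cv2.INTER_CUBIC))
E
python3 - <<'E'
from h import *
t=load("top0"); s=load("scene0")
# native coords = 0.7*view
crop(t,270,150,420,270,5,"pics/tc.png")
crop(s,220,195,390,325,4.6,"pics/sc.png")
E
```

```text
(no output)
```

View pics/tc.png

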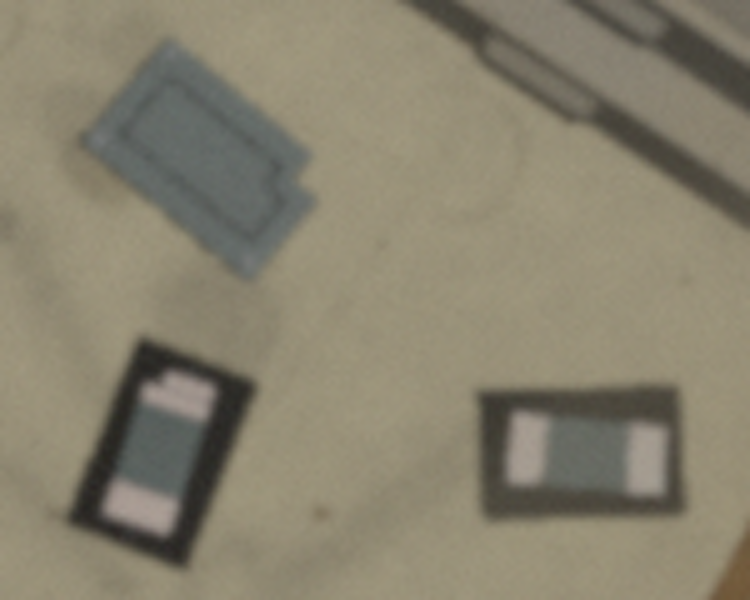

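View pics/sc.png

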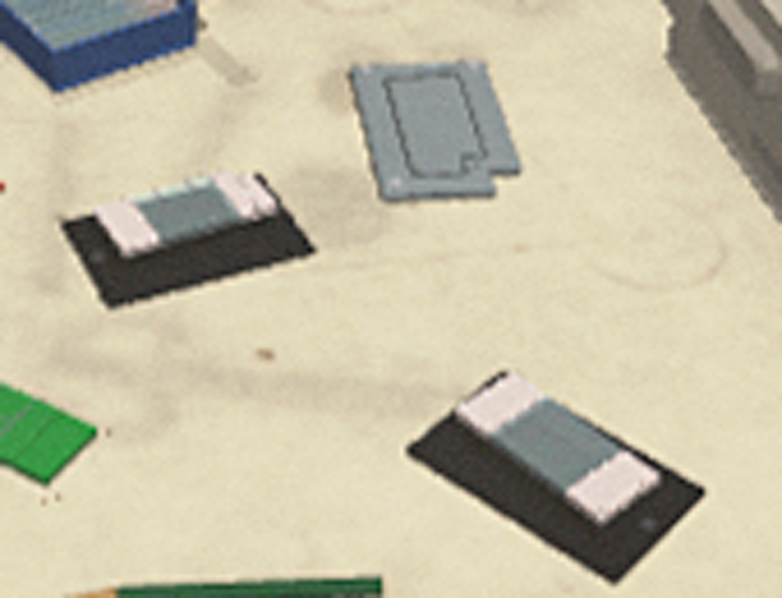

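Top crop: the notched slide is on the left rest, notch at crop (150,380), at the end away from the robot. The slide on the right rest is plain. The plate's notch is at crop (300,180). Next I'll measure all of these.

```bash
python3 - <<'E'
from h import *
t=load("top0"); s=load("scene0")
crop(s,230,225,295,265,12,"pics/sl.png")
crop(t,170,150,265,235,8,"pics/case_t.png")
crop(s,190,130,280,220,6.6,"pics/case_s.png")
Xt=cloud(t); Xs=cloud(s)
# plane check of desk
print("desk z top",np.nanmedian(Xt[200:215,270:285,2]), "scene", np.nanmedian(Xs[265:275,250:280,2]))
hsv=cv2.cvtColor(t["color"],cv2.COLOR_RGB2HSV); 
def rect(mask,z,c,name):
    n,l,st,ce=cv2.connectedComponentsWithStats(mask.astype(np.uint8))
    for i in range(1,n):
        if st[i,4]<80: continue
        cs,_=cv2.findContours((l==i).astype(np.uint8),cv2.RETR_EXTERNAL,cv2.CHAIN_APPROX_NONE)
        P=ray(c,cs[0][:,0,:],z)[:,:2].astype(np.float32)
        r=cv2.minAreaRect(P); print(name,ce[i].round(1),st[i,4],"ctr",np.round(r[0],1),"size",np.round(r[1],1),"ang",round(r[2],1))
roi=np.zeros(hsv.shape[:2],bool); roi[150:270,270:420]=1
print([ (p,hsv[p[1],p[0]],t["color"][p[1],p[0]]) for p in [(305,180),(302,238),(300,253),(302,226),(293,240),(285,210)]])
np.set_printoptions(suppress=True)
E
```

```text
desk z top 0.44893211584680837 scene -0.6650418214644607
[((305, 180), array([ 80,  14, 110], dtype=uint8), array([104, 110, 108], dtype=uint8)), ((302, 238), array([72, 14, 94], dtype=uint8), array([89, 94, 91], dtype=uint8)), ((300, 253), array([ 11,  33, 170], dtype=uint8), array([170, 156, 148], dtype=uint8)), ((302, 226), array([ 12,  28, 119], dtype=uint8), array([119, 111, 106], dtype=uint8)), ((293, 240), array([30, 20, 52], dtype=uint8), array([52, 52, 48], dtype=uint8)), ((285, 210), array([ 23,  55, 149], dtype=uint8), array([149, 141, 117], dtype=uint8))]
```

View pics/sl.png

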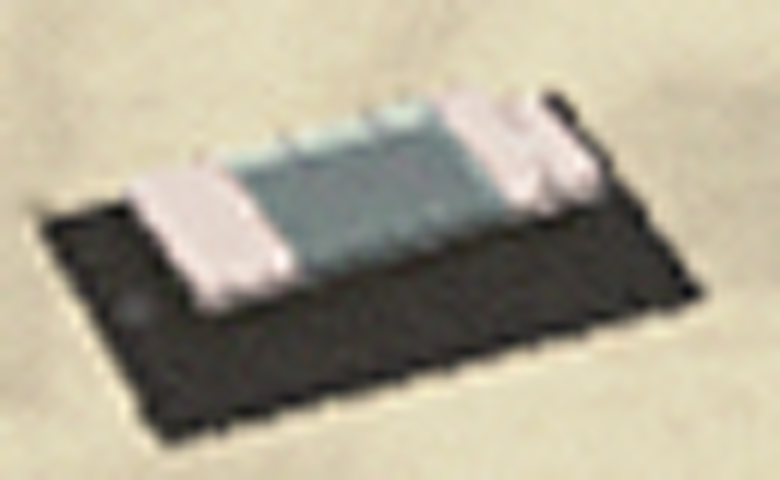

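View pics/case_t.png

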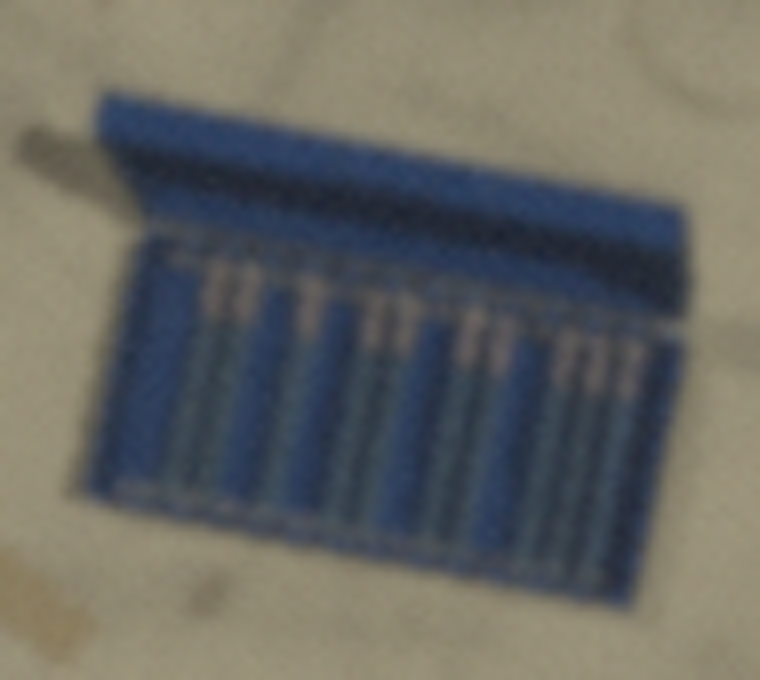

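View pics/case_s.png

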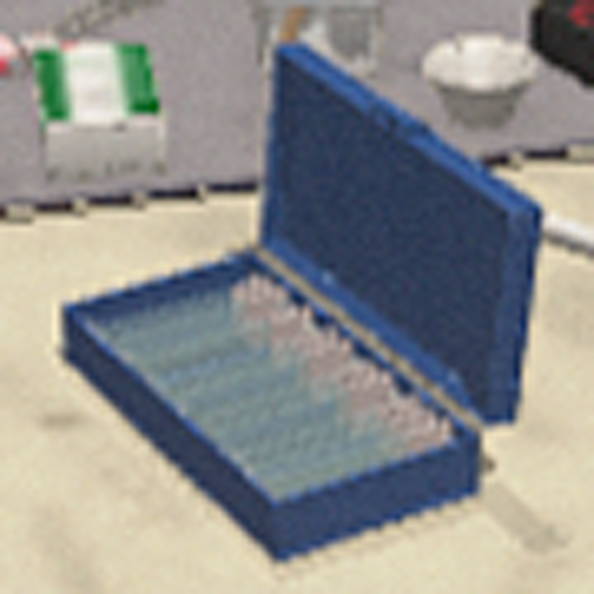

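```bash
python3 - <<'E'
from h import *
np.set_printoptions(suppress=True,precision=1)
t=load("top0"); s=load("scene0")
def un(p,x0,y0,k): return (np.array(p,float)+.5)/k-.5+[x0,y0]
sl=un([(100,518),(170,537),(217,380)],270,150,5); X=ray(t,sl,19); print("slide top",X, np.linalg.norm(np.diff(X,axis=0),axis=1), "ctr",(X[0]+X[2])/2)
pl=un([(83,137),(168,40),(247,280)],270,150,5); X=ray(t,pl,6); print("plate top",X,np.linalg.norm(X[0]-X[1]),np.linalg.norm(X[0]-X[2]),"ctr",(X[1]+X[2])/2)
bl=un([(508,410),(503,483),(663,497),(670,424)],270,150,5); X=ray(t,bl,19); print("blank",X,X.mean(0))
# scene
ss=un([(130,190),(205,305),(600,195)],230,225,12)  # upper -x,+y ; -x,-y ; +x,-y
X=ray(s,ss,19); print("slide scene",X,np.linalg.norm(np.diff(X,axis=0),axis=1),"ctr",(X[0]+X[2])/2)
sp=un([(350,67),(485,64),(385,200)],220,195,4.6); X=ray(s,sp,6); print("plate sc",X,"ctr",(X[1]+X[2])/2)
# case top: front corners at z=26
cf=un([(85,497),(632,605),(140,235),(682,335)],170,150,8); X=ray(t,cf,26); print("case top z26",X,X.mean(0))
cs=un([(65,312),(278,502),(478,432),(255,252)],190,130,6.6); X=ray(s,cs,26); print("case sc z26",X,X.mean(0))
# lid free edge in top & scene: top edge corners triangulate
T=un([(103,93),(688,210)],170,150,8); S=un([(285,42),(543,210)],190,130,6.6)
for a,b in zip(T,S):
    o1=ray(t,a,1000)[0];d1=ray(t,a,0)[0]-o1;d1/=np.linalg.norm(d1)
    o2=ray(s,b,500)[0];d2=ray(s,b,0)[0]-o2;d2/=np.linalg.norm(d2)
    k=np.linalg.lstsq(np.c_[d1,-d2],o2-o1,rcond=None)[0]; p,q=o1+k[0]*d1,o2+k[1]*d2; print("lid corner",p,q)
E
```

```text
slide top [[ 409.7 -117.9   19. ]
 [ 400.6 -151.9   19. ]
 [ 476.9 -175.    19. ]] [35.2 79.7] ctr [ 443.3 -146.5   19. ]
plate top [[ 598.9 -109.4    6. ]
 [ 648.1 -151.9    6. ]
 [ 527.3 -190.9    6. ]] 65.05380815958219 108.44479289653668 ctr [ 587.7 -171.4    6. ]
blank [[ 462.6 -317.    19. ]
 [ 427.1 -314.1   19. ]
 [ 420.5 -391.8   19. ]
 [ 455.9 -396.    19. ]] [ 441.5 -354.7   19. ]
slide scene [[ 413.1 -122.1   19. ]
 [ 401.1 -154.3   19. ]
 [ 469.6 -179.6   19. ]] [34.4 73. ] ctr [ 441.3 -150.9   19. ]
plate sc [[ 597.1 -110.1    6. ]
 [ 649.  -156.7    6. ]
 [ 525.  -197.     6. ]] ctr [ 587.  -176.9    6. ]
case top z26 [[509.6 148.5  26. ]
 [477.1 -18.2  26. ]
 [590.2 133.6  26. ]
 [559.7 -32.6  26. ]] [534.2  57.8  26. ]
case sc z26 [[509.5 142.4  26. ]
 [479.7 -17.7  26. ]
 [561.9 -32.5  26. ]
 [594.4 129.8  26. ]] [536.4  55.5  26. ]
lid corner [617.6 127.2 110.8] [614.5 129.7 110.7]
lid corner [584.6 -39.3 109.8] [585.8 -40.5 109.9]
```

Slide centre is about (442,-149), heading about -18°. The plate is at (587,-174), heading about -131°. The case is at (536,56), with its x axis at -11° and the lid at about 1.8 rad. The two views agree to within about 5 mm. Before moving, I'll check the path for obstacles and locate the bystanders.

```bash
python3 - <<'E'
from h import *
np.set_printoptions(suppress=True,precision=1,linewidth=200)
t=load("top0"); s=load("scene0")
H=np.full((20,24),-1.)
for c in (t,s):
    X=cloud(c).reshape(-1,3); X=X[np.isfinite(X).all(1)&(X[:,2]>-50)]
    i=((X[:,0])//50).astype(int); j=((X[:,1]+600)//50).astype(int)
    m=(i>=0)&(i<20)&(j>=0)&(j<24); np.maximum.at(H,(i[m],j[m]),X[m,2])
print("cols y from 550 (left) down to -600; rows x")
print("     "," ".join(f"{-600+50*j:4d}" for j in range(23,-1,-1)))
for i in range(19,-1,-1): print(f"{50*i:4d} "," ".join(f"{H[i,j]:4.0f}" for j in range(23,-1,-1)))
for n,p,z in [("bottle",(400,165),74),("petri",(362,187),13),("marker1",(256,188),6),("marker2",(325,181),6)]:
    print(n,ray(t,np.array(p)*.7,z))
# rest edges heading
un=lambda p:(np.array(p,float)+.5)/5-.5+[270,150]
r=ray(t,un([(70,520),(145,340),(255,382),(187,567)]),4);print("rest",r,r.mean(0),np.degrees(np.arctan2(*(r[1]-r[0])[1::-1])),np.degrees(np.arctan2(*(r[2]-r[3])[1::-1])))
E
```

```text
cols y from 550 (left) down to -600; rows x
       550  500  450  400  350  300  250  200  150  100   50    0  -50 -100 -150 -200 -250 -300 -350 -400 -450 -500 -550 -600
 950   345  345  343  180   14   63   61   58   60   65  121  117   29   29   29    7    7  441  447  454  444   -1   -1   -1
 900   345  346  344   33   10   63   64   63   64   64   89    7    9   29    6    8    8    7  210  454  459  408   -1   -1
 850   335  346  213   27   28   27   12   63   65   34   39   11    9    6    5    6    8  205  211  213  308  338  370  385
 800   279  228  121   27   15   92   52   35   35   10    9   13   12    7    6    8    8  211  211  211  306  210  210  396
 750   279  198   15   30   28   64  109   35  533    9    6    6    6   77   57    6  209  210  210  210  211  210  212  210
 700   227  195   15   15   18   53   54  529  534   19   14   15   14   79   75    6  211  212  211  211  210  210  211  210
 650    10  196  201  199   21   39  538  533  533    7    7    5   10    7    8  121  202  210  211  211  210  211  211  206
 600     5    8  198  209  214  316  538  536   
[... 1171 characters left out ...]
    6    6    5   -1   -1   -1   -1   -1
 100    -1    6    6    7    5  164  198   10    6    6   17  259  262  238    7    6   -1   -1   -1   -1   -1   -1   -1   -1
  50     5    6    6    7    7   26   29    6    5   16   50  262  269  258   17    5   -1   -1   -1   -1   -1   -1   -1   -1
   0     6    6    6    6    6    7    9    6    3   18   31   -1   -1  244   45    5   -1   -1   -1   -1   -1   -1   -1   -1
bottle [[735.7 -94.   74. ]]
petri [[714.2 -27.   13. ]]
marker1 [[713.7 160.2   6. ]]
marker2 [[726.6  38.9   6. ]]
rest [[ 408.6 -103.4    4. ]
 [ 497.5 -140.3    4. ]
 [ 476.8 -194.8    4. ]
 [ 385.8 -160.9    4. ]] [ 442.2 -149.8    4. ] -22.575918779678958 -20.409251289936574
```

Tall things stand to the left: a microscope about 290 mm high and a frame from about (500,250) outwards, up to 540 mm. So I'll lift first, then swing round at a small radius. The tool yaw of 77° already suits the lid and nearly suits the slide.

Request:
servo_tool:
  commands:
    - {"z": -0.25,"x": -0.1}
    - {"z": -0.5,"x": -0.25}
    - {"z": -0.75,"x": -0.4}
    - {"z": -1,"x": -0.5}
    - {"z": -1,"x": -0.5}
    - {"z": -1,"x": -0.5,"y": 0.2}
    - {"z": -1,"x": -0.55,"y": 0.4}
    - {"z": -1,"x": -0.65,"y": 0.6}
    - {"z": -1,"x": -0.8,"y": 0.8}
    - {"z": -1,"x": -1,"y": 0.95}
    - {"z": -1,"x": -1,"y": 1}
  claw: 0
  force: 40

```text
invalid input
```

Request:
servo_tool:
  commands:
    - {"x": -0.1,"y": 0,"z": -0.25,"wx": 0,"wy": 0,"wz": 0}
    - {"x": -0.25,"y": 0,"z": -0.5,"wx": 0,"wy": 0,"wz": 0}
    - {"x": -0.4,"y": 0,"z": -0.75,"wx": 0,"wy": 0,"wz": 0}
    - {"x": -0.5,"y": 0,"z": -1,"wx": 0,"wy": 0,"wz": 0}
    - {"x": -0.5,"y": 0.2,"z": -1,"wx": 0,"wy": 0,"wz": 0}
    - {"x": -0.55,"y": 0.4,"z": -1,"wx": 0,"wy": 0,"wz": 0}
    - {"x": -0.65,"y": 0.6,"z": -1,"wx": 0,"wy": 0,"wz": 0}
    - {"x": -0.8,"y": 0.8,"z": -1,"wx": 0,"wy": 0,"wz": 0}
    - {"x": -1,"y": 0.95,"z": -1,"wx": 0,"wy": 0,"wz": 0}
    - {"x": -1,"y": 1,"z": -1,"wx": 0,"wy": 0,"wz": 0}
  claw: 0
  force: 40

```text
time_s: 1.1
position: [268.2, 268.1, 431.6]
tcp_rot: [2.459, 1.952, -0.001]
contact_force: [-0.3, 1.8, 0.2]
finger_gap: 0.0
```

Request:
servo_tool:
  commands:
    - {"x": -0.2,"y": 0.1,"z": 0,"wx": 0,"wy": 0,"wz": 0}
    - {"x": -0.4,"y": 0.2,"z": 0,"wx": 0,"wy": 0,"wz": 0}
    - {"x": -0.6,"y": 0.35,"z": 0,"wx": 0,"wy": 0,"wz": 0}
    - {"x": -0.7,"y": 0.55,"z": 0,"wx": 0,"wy": 0,"wz": 0}
    - {"x": -0.7,"y": 0.8,"z": 0.25,"wx": 0,"wy": 0,"wz": 0.01}
    - {"x": -0.7,"y": 1,"z": 0.5,"wx": 0,"wy": 0,"wz": 0}
    - {"x": -0.7,"y": 1,"z": 0.75,"wx": 0,"wy": 0,"wz": 0}
    - {"x": -0.7,"y": 1,"z": 0.75,"wx": 0,"wy": 0,"wz": 0}

```text
time_s: 1.9
position: [431.4, 85.6, 278.3]
tcp_rot: [-2.462, -1.952, 0.006]
contact_force: [-0.4, -0.2, 0.2]
finger_gap: 0.1
```

Request:
servo_tool:
  commands:
    - {"x": 0,"y": 0.25,"z": 0.1,"wx": 0,"wy": 0,"wz": 0}
    - {"x": 0,"y": 0.5,"z": 0.2,"wx": 0,"wy": 0,"wz": 0}
    - {"x": 0,"y": 0.75,"z": 0.3,"wx": 0,"wy": 0,"wz": 0}
    - {"x": 0,"y": 1,"z": 0.4,"wx": 0,"wy": 0,"wz": 0}
    - {"x": 0,"y": 1,"z": 0.4,"wx": 0,"wy": 0,"wz": 0}
    - {"x": 0,"y": 1,"z": 0.4,"wx": 0,"wy": 0,"wz": 0}

```text
time_s: 2.5
position: [626.7, 39.6, 195.0]
tcp_rot: [-2.461, -1.949, 0.011]
contact_force: [0.0, -0.1, 0.0]
finger_gap: -0.1
```

Request:
servo_tool:
  commands:
    - {"x": 0,"y": 0.12,"z": 0,"wx": 0,"wy": 0,"wz": 0}
    - {"x": 0,"y": 0.18,"z": 0,"wx": 0,"wy": 0,"wz": 0}
    - {"x": 0,"y": 0.18,"z": 0.2,"wx": 0,"wy": 0,"wz": 0}
    - {"x": 0,"y": 0.18,"z": 0.4,"wx": 0,"wy": 0,"wz": 0}
    - {"x": 0,"y": 0.18,"z": 0.55,"wx": 0,"wy": 0,"wz": 0}
    - {"x": 0,"y": 0.18,"z": 0.55,"wx": 0,"wy": 0,"wz": 0}

```text
time_s: 3.1
position: [657.2, 31.8, 81.8]
tcp_rot: [-2.457, -1.948, 0.02]
contact_force: [-0.7, -0.7, -0.8]
finger_gap: -0.0
```

```bash
python3 - <<'E'
from rig import read_state, viewer
from h import *
c=viewer.capture("scene"); pickle.dump(c,open("scene1.pkl","wb")); crop(c,150,50,350,220,4,"pics/s1.png")
E
```

```text
(no output)
```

View pics/s1.png

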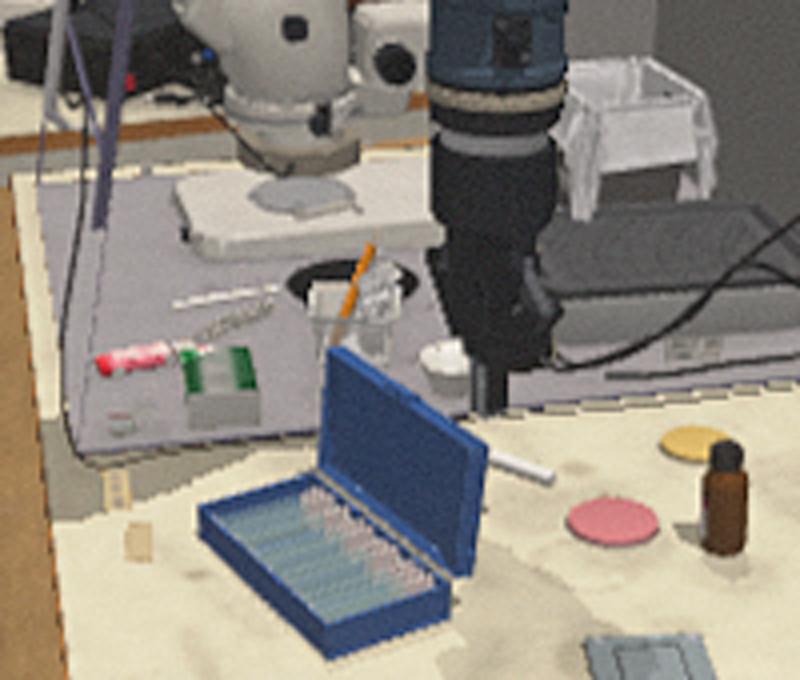

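Request:
servo_tool:
  commands:
    - {"x": 0,"y": -0.12,"z": -0.01,"wx": 0,"wy": 0,"wz": 0}
    - {"x": 0,"y": -0.19,"z": -0.02,"wx": 0,"wy": 0,"wz": 0}
    - {"x": 0,"y": -0.26,"z": -0.045,"wx": 0,"wy": 0,"wz": 0}
    - {"x": 0,"y": -0.32,"z": -0.05,"wx": 0,"wy": 0,"wz": 0}
    - {"x": 0,"y": -0.385,"z": -0.05,"wx": 0,"wy": 0,"wz": 0}
    - {"x": 0,"y": -0.45,"z": -0.03,"wx": 0,"wy": 0,"wz": 0}
    - {"x": 0,"y": -0.51,"z": 0,"wx": 0,"wy": 0,"wz": 0}
    - {"x": 0,"y": -0.56,"z": 0.04,"wx": 0,"wy": 0,"wz": 0}
    - {"x": 0,"y": -0.605,"z": 0.09,"wx": 0,"wy": 0,"wz": 0}
    - {"x": 0,"y": -0.635,"z": 0.145,"wx": 0,"wy": 0,"wz": 0}
    - {"x": 0,"y": -0.65,"z": 0.18,"wx": 0,"wy": 0,"wz": 0}
    - {"x": 0,"y": -0.66,"z": 0.2,"wx": 0,"wy": 0,"wz": 0}
    - {"x": 0,"y": -0.66,"z": 0.21,"wx": 0,"wy": 0,"wz": 0}
    - {"x": 0,"y": -0.66,"z": 0.215,"wx": 0,"wy": 0,"wz": 0}
    - {"x": 0,"y": -0.66,"z": 0.215,"wx": 0,"wy": 0,"wz": 0}

```text
time_s: 4.65
position: [530.4, 61.7, 42.8]
tcp_rot: [-2.459, -1.949, 0.014]
contact_force: [-1.0, 0.6, 0.5]
finger_gap: -0.1
```

```bash
python3 - <<'E'
from rig import read_state, viewer
from h import *
c=viewer.capture("scene"); pickle.dump(c,open("scene2.pkl","wb")); crop(c,150,50,350,220,4,"pics/s2.png")
print(read_state()["position"],read_state()["contact_force"])
E
```

```text
[530.42268745  61.68897819  42.8269491 ] [-0.50793462 -0.30512058 -0.2383791 ]
```

View pics/s2.png

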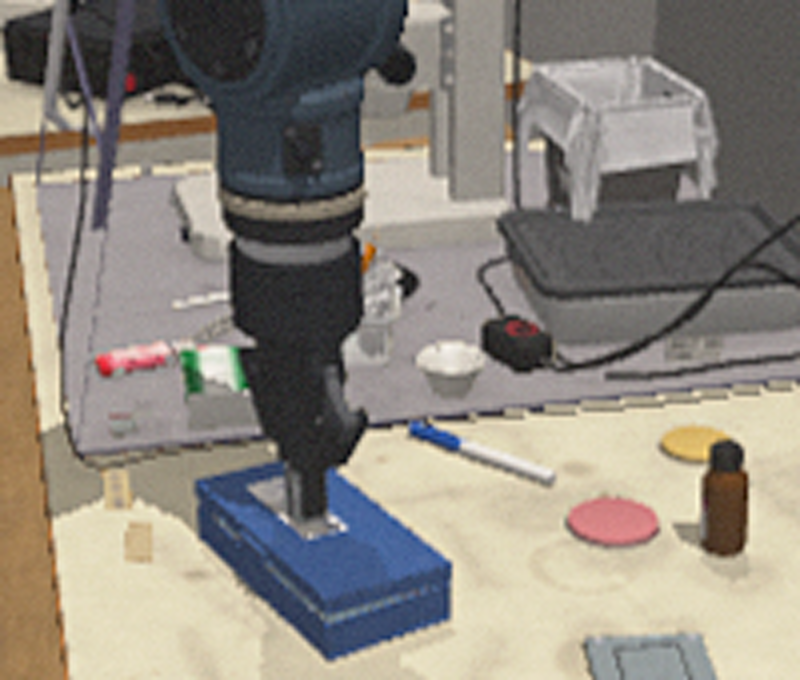

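The lid is almost shut, with a thin gap at the lip. Next I'll move the fingertips towards the lip and press down.

Request:
servo_tool:
  commands:
    - {"x": 0,"y": -0.06,"z": -0.02,"wx": 0,"wy": 0,"wz": 0}
    - {"x": 0,"y": -0.12,"z": -0.02,"wx": 0,"wy": 0,"wz": 0}
    - {"x": 0,"y": -0.12,"z": 0,"wx": 0,"wy": 0,"wz": 0}
    - {"x": 0,"y": -0.12,"z": 0.01,"wx": 0,"wy": 0,"wz": 0}
    - {"x": 0,"y": -0.12,"z": 0.015,"wx": 0,"wy": 0,"wz": 0}
    - {"x": 0,"y": -0.12,"z": 0.015,"wx": 0,"wy": 0,"wz": 0}

```text
time_s: 5.3
position: [506.9, 67.2, 40.1]
tcp_rot: [-2.458, -1.949, 0.015]
contact_force: [-4.1, 0.8, 4.9]
finger_gap: 0.0
```

Request:
servo_tool:
  commands:
    - {"x": 0,"y": 0,"z": 0.01,"wx": 0,"wy": 0,"wz": 0}
    - {"x": 0,"y": 0,"z": 0.015,"wx": 0,"wy": 0,"wz": 0}
    - {"x": 0,"y": 0,"z": 0.015,"wx": 0,"wy": 0,"wz": 0}

```text
time_s: 5.6
position: [506.9, 67.3, 39.6]
tcp_rot: [-2.459, -1.949, 0.013]
contact_force: [-11.6, -0.7, 35.6]
finger_gap: 0.0
```

At 39.6 mm it hit a hard stop with 36 N, which matches the 40 mm shut height. Now I'll lift off, open and head for the slide.

Request:
servo_tool:
  commands:
    - {"x": 0,"y": 0,"z": -0.2,"wx": 0,"wy": 0,"wz": 0}
    - {"x": 0,"y": 0,"z": -0.4,"wx": 0,"wy": 0,"wz": 0}
    - {"x": -0.25,"y": 0,"z": -0.6,"wx": 0,"wy": 0,"wz": 0}
    - {"x": -0.5,"y": -0.05,"z": -0.6,"wx": 0,"wy": 0,"wz": 0}
    - {"x": -0.75,"y": -0.07,"z": -0.6,"wx": 0,"wy": 0,"wz": 0}
    - {"x": -1,"y": -0.07,"z": -0.6,"wx": 0,"wy": 0,"wz": 0}
    - {"x": -1,"y": -0.07,"z": -0.6,"wx": 0,"wy": 0,"wz": 0.039}
    - {"x": -1,"y": -0.07,"z": -0.6,"wx": 0,"wy": 0,"wz": 0.039}
  claw: 0.65

```text
time_s: 6.4
position: [448.5, -126.0, 160.5]
tcp_rot: [-2.58, -1.788, 0.013]
contact_force: [0.3, -0.1, -0.0]
finger_gap: 55.6
```

```bash
python3 - <<'E'
from rig import read_state, viewer
from h import *
np.set_printoptions(suppress=True,precision=2)
for n in("scene","top"):
    c=viewer.capture(n); pickle.dump(c,open(n+"3.pkl","wb"))
crop(load("scene3"),170,100,370,270,4,"pics/s3.png"); crop(load("top3"),160,130,360,280,4,"pics/t3.png")
s=read_state(); print(s["position"],s["tcp_rot"],s["contact_force"],s["finger_gap"]);R=cv2.Rodrigues(s["tcp_rot"])[0];print(R)
d=R.T@(np.array([442.5,-148.8,6])-s["position"]);print(d/200)
E
```

```text
[ 448.99 -124.    160.34] [-2.57 -1.8   0.01] [-0.35 -0.93  0.27] 55.091906429327025
[[ 0.34  0.94 -0.01]
 [ 0.94 -0.34 -0.  ]
 [-0.   -0.01 -1.  ]]
[-0.12  0.02  0.77]
```

View pics/s3.png

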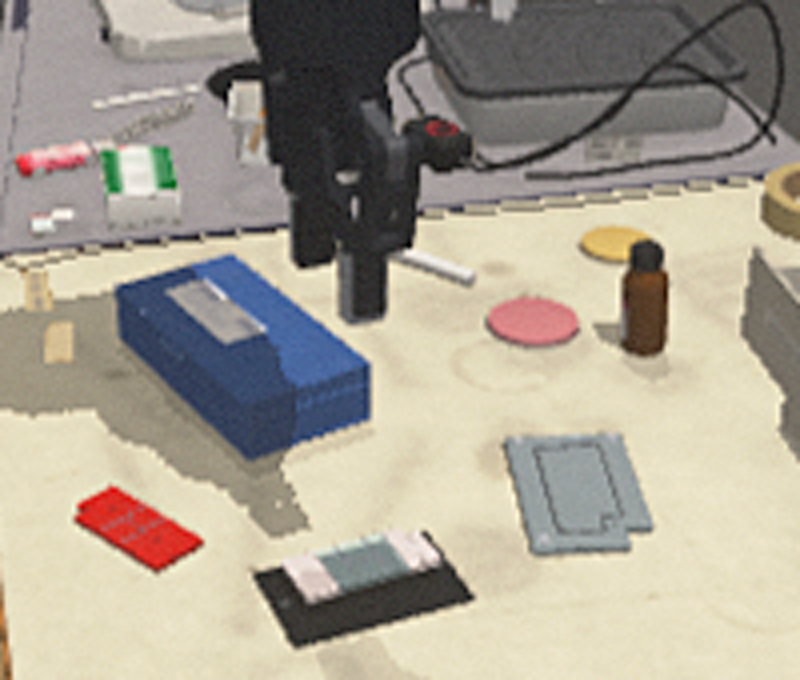

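View pics/t3.png

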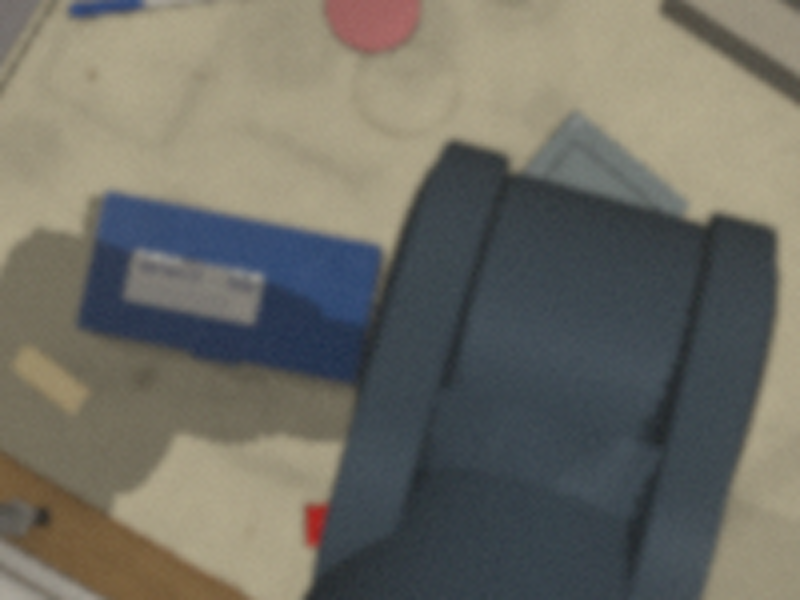

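The lid is shut in both views. Now I'll descend over the slide, stop just above it and check.

Request:
servo_tool:
  commands:
    - {"x": -0.12,"y": 0.02,"z": 0.2,"wx": 0,"wy": 0,"wz": 0}
    - {"x": -0.12,"y": 0.02,"z": 0.4,"wx": 0,"wy": 0,"wz": 0}
    - {"x": -0.12,"y": 0.02,"z": 0.55,"wx": 0,"wy": 0,"wz": 0}
    - {"x": -0.12,"y": 0.02,"z": 0.62,"wx": 0,"wy": 0,"wz": 0}
    - {"x": -0.12,"y": 0.02,"z": 0.64,"wx": 0,"wy": 0,"wz": 0}
    - {"x": -0.12,"y": 0.02,"z": 0.64,"wx": 0,"wy": 0,"wz": 0}

```text
time_s: 7.1
position: [443.7, -147.1, 32.2]
tcp_rot: [-2.569, -1.8, 0.013]
contact_force: [0.7, -0.6, 0.7]
finger_gap: 55.1
```

```bash
python3 - <<'E'
from rig import read_state, viewer
from h import *
np.set_printoptions(suppress=True,precision=2)
c=viewer.capture("scene"); pickle.dump(c,open("scene4.pkl","wb")); crop(c,220,190,310,260,8.5,"pics/s4.png")
s=read_state(); print(s["position"],s["tcp_rot"],s["contact_force"],s["finger_gap"])
E
```

```text
[ 444.1  -147.47   32.82] [-2.57 -1.8   0.01] [-0.1 -0.5  0.6] 55.55482509007423
```

View pics/s4.png

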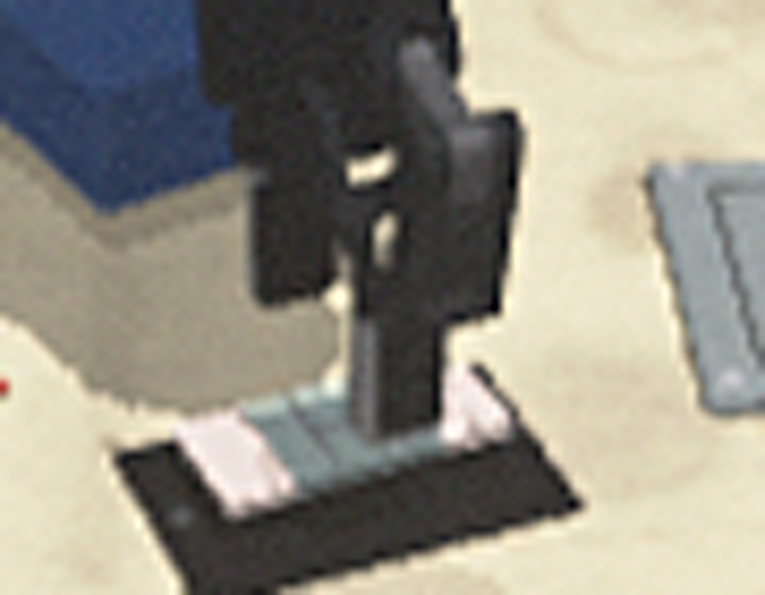

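Request:
servo_tool:
  commands:
    - {"x": -0.01,"y": 0,"z": 0.05,"wx": 0,"wy": 0,"wz": 0}
    - {"x": -0.01,"y": 0,"z": 0.1,"wx": 0,"wy": 0,"wz": 0}
    - {"x": -0.01,"y": 0,"z": 0.13,"wx": 0,"wy": 0,"wz": 0}
    - {"x": -0.01,"y": 0,"z": 0.13,"wx": 0,"wy": 0,"wz": 0}

```text
time_s: 7.55
position: [442.5, -149.2, 5.9]
tcp_rot: [-2.569, -1.8, 0.014]
contact_force: [-0.4, -0.8, -0.4]
finger_gap: 55.4
```

```bash
python3 - <<'E'
from rig import read_state, viewer
from h import *
np.set_printoptions(suppress=True,precision=2)
c=viewer.capture("scene"); pickle.dump(c,open("scene5.pkl","wb")); crop(c,220,190,310,260,8.5,"pics/s5.png")
s=read_state(); print(s["position"],s["tcp_rot"],s["contact_force"],s["finger_gap"])
E
```

```text
[ 442.74 -149.32    6.39] [-2.57 -1.8   0.01] [0.34 1.37 0.05] 55.51585236166971
```

View pics/s5.png

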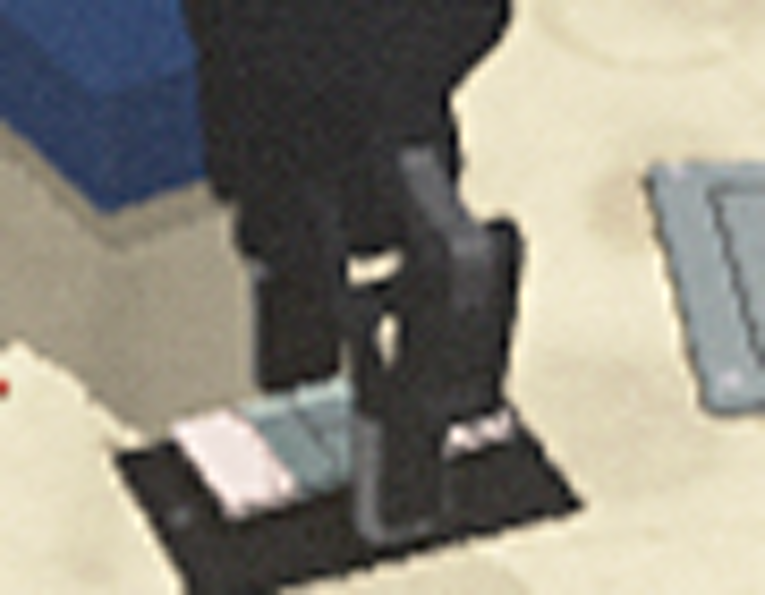

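The fingers straddle the slide. Closing.

Request:
servo_tool:
  commands:
    - {"x": 0,"y": 0,"z": 0,"wx": 0,"wy": 0,"wz": 0}
    - {"x": 0,"y": 0,"z": 0,"wx": 0,"wy": 0,"wz": 0}
    - {"x": 0,"y": 0,"z": 0,"wx": 0,"wy": 0,"wz": 0}
    - {"x": 0,"y": 0,"z": 0,"wx": 0,"wy": 0,"wz": 0}
    - {"x": 0,"y": 0,"z": 0,"wx": 0,"wy": 0,"wz": 0}
    - {"x": 0,"y": 0,"z": 0,"wx": 0,"wy": 0,"wz": 0}
    - {"x": 0,"y": 0,"z": 0,"wx": 0,"wy": 0,"wz": 0}
    - {"x": 0,"y": 0,"z": 0,"wx": 0,"wy": 0,"wz": 0}
  claw: 0
  force: 50

```text
time_s: 8.4
position: [442.8, -149.4, 6.8]
tcp_rot: [-2.57, -1.8, 0.013]
contact_force: [-2.4, 1.3, 6.2]
finger_gap: 32.4
```

Request:
servo_tool:
  commands:
    - {"x": 0,"y": 0,"z": -0.05,"wx": 0,"wy": 0,"wz": 0}
    - {"x": 0,"y": 0,"z": -0.15,"wx": 0,"wy": 0,"wz": 0}
    - {"x": 0,"y": 0,"z": -0.3,"wx": 0,"wy": 0,"wz": 0}
    - {"x": 0,"y": 0,"z": -0.45,"wx": 0,"wy": 0,"wz": 0}
    - {"x": 0,"y": 0,"z": -0.5,"wx": 0,"wy": 0,"wz": 0}
    - {"x": 0,"y": 0,"z": -0.5,"wx": 0,"wy": 0,"wz": 0}
    - {"x": 0,"y": 0,"z": -0.5,"wx": 0,"wy": 0,"wz": 0}

```text
time_s: 9.1
position: [443.4, -149.1, 106.2]
tcp_rot: [-2.57, -1.8, 0.013]
contact_force: [-0.9, -0.1, -1.4]
finger_gap: 32.3
```

```bash
python3 - <<'E'
from rig import read_state, viewer
from h import *
np.set_printoptions(suppress=True,precision=3)
c=viewer.capture("scene"); pickle.dump(c,open("scene6.pkl","wb")); crop(c,200,150,320,260,6,"pics/s6.png")
s=read_state(); print(s["position"],s["tcp_rot"],s["contact_force"],s["finger_gap"])
E
```

```text
[ 443.037 -149.004  105.749] [-2.569 -1.799  0.014] [ 0.389  0.836 -0.04 ] 31.780408439736785
```

View pics/s6.png

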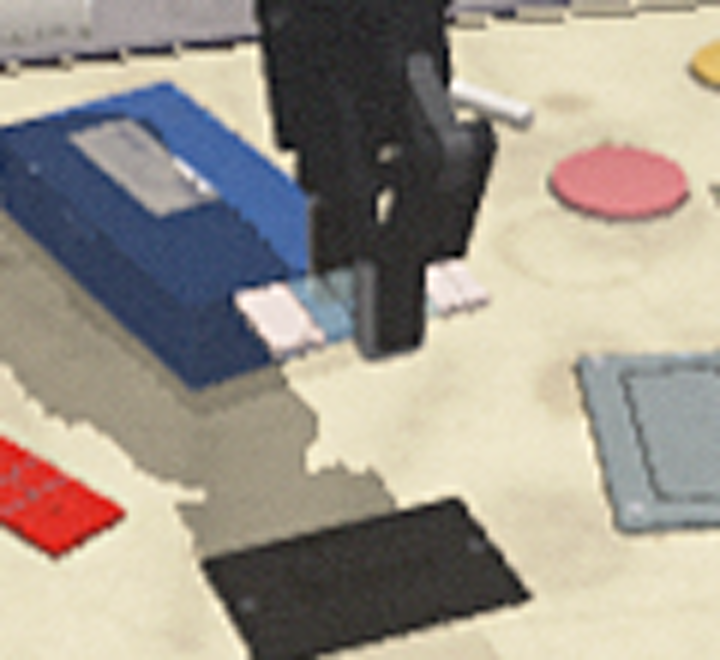

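The slide is lifted and looks level; its ends in the crop are at (235,295), (275,355) and (490,298). I'll measure how it sits in the hand and work out the move to the plate.

```bash
python3 - <<'E'
from rig import read_state
from h import *
np.set_printoptions(suppress=True,precision=3)
s=load("scene6")
p=(np.array([(235,295),(275,355),(490,298)],float)+.5)/6-.5+[200,150]
X=ray(s,p,119);ctr=(X[0]+X[2])/2;print(X,ctr,np.degrees(np.arctan2(*(X[2]-X[1])[1::-1])),np.linalg.norm(np.diff(X,axis=0),axis=1))
st=read_state();R=cv2.Rodrigues(st["tcp_rot"])[0];yaw=np.degrees(np.arctan2(R[1,0],R[0,0]));print(yaw, R.T@(ctr-st["position"]))
E
```

```text
[[ 413.764 -120.989  119.   ]
 [ 399.221 -156.133  119.   ]
 [ 471.406 -179.533  119.   ]] [ 442.585 -150.261  119.   ] -17.96108362623704 [38.034 75.882]
70.00962033943843 [ -1.396  -0.118 -13.244]
```

```bash
python3 - <<'E'
from h import *
np.set_printoptions(suppress=True,precision=0)
for n in("top0","scene0"):
    X=cloud(load(n)).reshape(-1,3);X=X[np.isfinite(X).all(1)]
    for zl in (70,120,180):
        Y=X[(X[:,2]>zl)&(X[:,1]<-60)];d=np.hypot(Y[:,0]-587,Y[:,1]+174);i=np.argsort(d)[:4];print(n,zl,d[i],Y[i[0]])
E
```

```text
top0 70 [100. 100. 100. 101.] [ 669. -232.  108.]
top0 120 [101. 102. 102. 102.] [ 672. -229.  132.]
top0 180 [128. 128. 128. 128.] [ 698. -237.  190.]
scene0 70 [102. 102. 102. 102.] [ 673. -228.  102.]
scene0 120 [102. 102. 103. 103.] [ 668. -235.  127.]
scene0 180 [129. 129. 130. 130.] [ 689. -254.  189.]
```

Request:
servo_tool:
  commands:
    - {"x": 0.01,"y": 0.05,"z": 0,"wx": 0,"wy": 0,"wz": 0.04}
    - {"x": 0.02,"y": 0.1,"z": 0,"wx": 0,"wy": 0,"wz": 0.08}
    - {"x": 0.03,"y": 0.15,"z": 0,"wx": 0,"wy": 0,"wz": 0.12}
    - {"x": 0.04,"y": 0.2,"z": 0,"wx": 0,"wy": 0,"wz": 0.16}
    - {"x": 0.05,"y": 0.25,"z": 0,"wx": 0,"wy": 0,"wz": 0.2}
    - {"x": 0.06,"y": 0.3,"z": 0,"wx": 0,"wy": 0,"wz": 0.24}
    - {"x": 0.07,"y": 0.35,"z": 0,"wx": 0,"wy": 0,"wz": 0.28}
    - {"x": 0.08,"y": 0.4,"z": 0,"wx": 0,"wy": 0,"wz": 0.32}
    - {"x": 0.09,"y": 0.45,"z": 0,"wx": 0,"wy": 0,"wz": 0.36}
    - {"x": 0.1,"y": 0.5,"z": 0,"wx": 0,"wy": 0,"wz": 0.4}
    - {"x": 0.11,"y": 0.55,"z": 0,"wx": 0,"wy": 0,"wz": 0.44}
    - {"x": 0.12,"y": 0.6,"z": 0,"wx": 0,"wy": 0,"wz": 0.48}
    - {"x": 0.13,"y": 0.65,"z": 0,"wx": 0,"wy": 0,"wz": 0.52}
    - {"x": 0.13,"y": 0.7,"z": 0,"wx": 0,"wy": 0,"wz": 0.56}
    - {"x": 0.13,"y": 0.72,"z": 0,"wx": 0,"wy": 0,"wz": 0.6}
    - {"x": 0.13,"y": 0.72,"z": 0,"wx": 0,"wy": 0,"wz": 0.617}
    - {"x": 0.13,"y": 0.72,"z": 0,"wx": 0,"wy": 0,"wz": 0.617}
    - {"x": 0.13,"y": 0.72,"z": 0,"wx": 0,"wy": 0,"wz": 0.617}

```text
time_s: 10.95
position: [586.6, -173.6, 103.1]
tcp_rot: [2.939, -1.097, -0.018]
contact_force: [-1.3, -1.0, 0.2]
finger_gap: 32.3
```

```bash
python3 - <<'E'
from rig import read_state, viewer
from h import *
np.set_printoptions(suppress=True,precision=3)
for n in("scene","top"):
    c=viewer.capture(n); pickle.dump(c,open(n+"7.pkl","wb"))
crop(load("scene7"),240,130,360,240,6,"pics/s7.png");cv2.imwrite("pics/t7.png",load("top7")["color"][:,:,::-1])
crop(load("scene7"),160,100,420,320,3,"pics/s7w.png")
s=read_state(); R=cv2.Rodrigues(s["tcp_rot"])[0];print(s["position"],s["contact_force"],s["finger_gap"],np.degrees(np.arctan2(R[1,0],R[0,0])),R[:,2])
E
```

```text
[ 586.863 -173.693  103.68 ] [ 0.586  1.221 -0.506] 32.367227811511306 -40.97385335059078 [-0.011 -0.001 -1.   ]
```

View pics/s7.png

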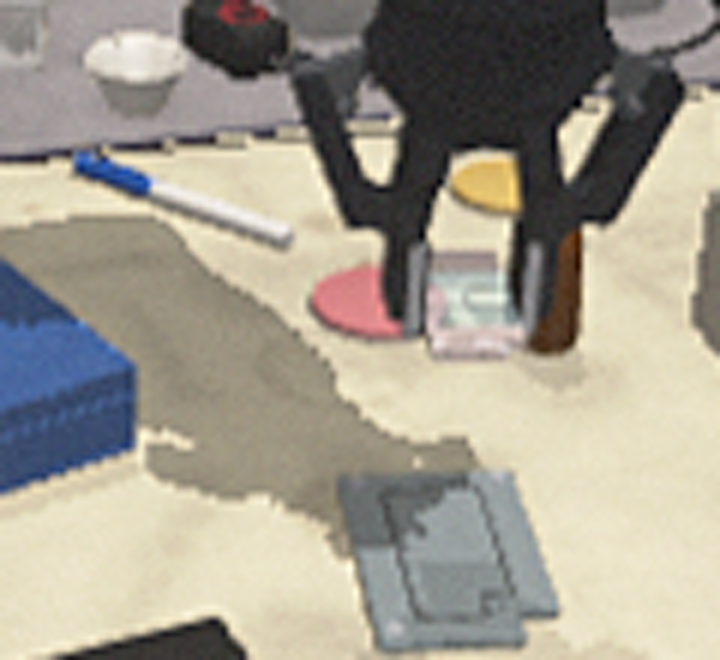

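View pics/s7w.png

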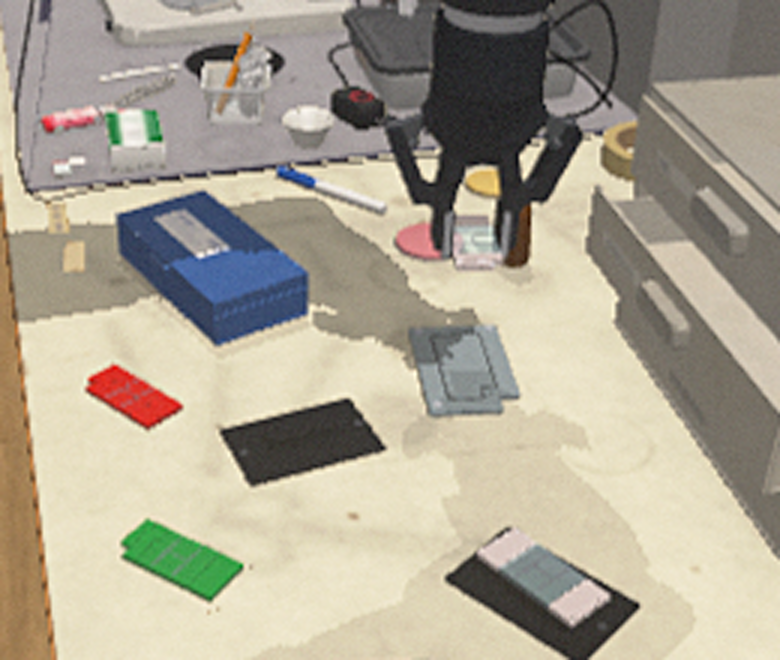

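View pics/t7.png

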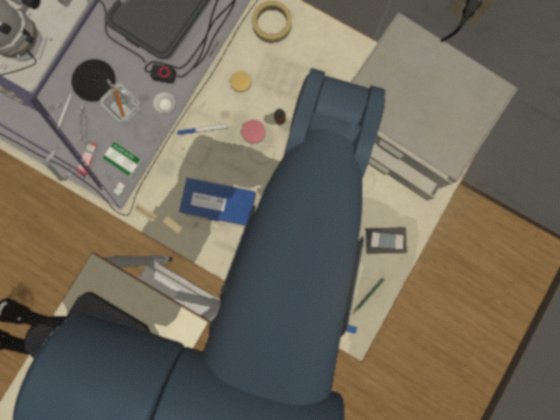

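The held slide's notch is at the near right, crop (518,345), on the same side as the plate's notch at (540,620). One last numeric check of the slide against the plate in the newest picture.

```bash
python3 - <<'E'
from rig import read_state, viewer
from h import *
np.set_printoptions(suppress=True,precision=1)
s=load("scene7"); un=lambda p:(np.array(p,float)+.5)/6-.5+[240,130]
X=ray(s,un([(430,347),(433,250),(497,252)]),117); print("slide +x-y, -x-y, -x+y",X)
d=X[0]-X[1]; print("heading",np.degrees(np.arctan2(d[1],d[0])),np.linalg.norm(d),"ctr",(X[0]+X[2])/2)
P=ray(s,un([(340,478),(512,472),(383,648)]),6); print("plate",P,"ctr",(P[1]+P[2])/2,"head",np.degrees(np.arctan2(*(P[2]-P[0])[1::-1])))
C=cloud(s); 
for p in [(455,341),(460,262),(490,341)]:
    u=un(p).round().astype(int); print(p,C[u[1],u[0]])
x=read_state(); print(x["time_s"],x["dq"].round(3),x["finger_gap"])
E
```

```text
slide +x-y, -x-y, -x+y [[ 550.8 -188.4  117. ]
 [ 605.  -143.8  117. ]
 [ 620.6 -161.   117. ]]
heading -140.56890041517758 70.21360922073947 ctr [ 585.7 -174.7  117. ]
plate [[ 597.8 -111.2    6. ]
 [ 649.7 -155.8    6. ]
 [ 526.5 -196.     6. ]] ctr [ 588.1 -175.9    6. ] head -130.03556495066454
(455, 341) [nan nan nan]
(460, 262) [ 611.  -151.2  113.3]
(490, 341) [ 571.5 -197.2  115.6]
11.05 [-0. -0.  0.  0. -0.  0.] 32.367227811511306
```

```bash
python3 - <<'E'
from rig import bot
print(bot.sign_off())
E
```

```text
the job is handed in; nothing more can be done
None
```

I shut the blue case, picked up the notched slide, and handed the job in at about 11 s while holding the slide over the plate. The sign-off gives no verdict, so the checks below are my own.

- **Lid:** I swung it down from behind and pressed at the lip until it hit a hard stop at 39.6 mm with about 36 N. The pictures taken after that show it shut.
- **Slide position:** its underside is about 110 mm up and its centre is about 3 mm from the plate's centre. It looks level in the hand, and the grip holds steady at a 32 mm gap with the arm still.
- **Slide heading:** the notched end lies over the plate's notched end. The gripper's yaw gives the slide a heading of -131°, and the plate measures -130 to -131°.
- **Check that disagreed:** a heading taken from the slide's corners in the last picture came out at -141°. One of those corners is partly hidden by a finger, so I trusted the gripper's yaw; even 10° off would be inside the 12.6° allowed.
- **Bystanders:** the plain slide, bottle, petri dish and marker look unmoved in the last pictures; I did not measure them again.

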